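# Set three leather-bench tools back on their own stands

### The job

The maul, the glue bottle and the steel rivet block on the leatherwork bench each stand on the wrong wooden stand. Change them round, using the empty cutting mat or another clear spot on the way, so that the maul stands centred on the large round stand, the glue bottle on the small round one, and the steel block on the square one with its sides parallel to the stand's. Keep all three upright and leave the thread spool, the wax tin and the ruler alone.

Things in the scene. Friction and masses are not known exactly. Their poses are not given: they have to be found in the camera images.
- maul: Leather-worker's maul standing on its head: white round plastic head 54 mm across and 60 mm tall, thin steel collar 32 mm across, then an upright brown wooden handle 26 mm across (straight from 80 to 144 mm above its underside), 150 mm tall in all. About 0.4 kg. Origin at the centre of its underside, z up along the handle. The tallest thing of the three; grip it by the handle.
- glue: White plastic glue bottle: round straight body 44 mm across and 62 mm tall, then a shoulder and a slim clear nozzle, 92 mm tall in all. About 0.11 kg, rigid and closed. Origin at the centre of its underside, z up.
- block: Low square bright steel rivet-setting block, 50 x 50 mm and 28 mm high, five dark round dishes on its top. About 0.5 kg. Origin at the centre of its underside, x and y along its sides, z up.
- big_round_stand: The maul's stand: large round wooden disc, 90 mm across and 12 mm high, flat on top. Fixed to the table. Origin at the centre of its underside, z up. At the start one of the three things, a wrong one, stands on it.
- small_round_stand: The glue bottle's stand: small round wooden disc, 66 mm across and 12 mm high, flat on top. Fixed to the table. Origin at the centre of its underside, z up. At the start one of the three things, a wrong one, stands on it.
- square_stand: The steel block's stand: square wooden plate 74 x 74 mm, 12 mm high, flat on top. x and y along its sides. Fixed to the table. Origin at the centre of its underside, z up. At the start one of the three things, a wrong one, stands on it.
- mat: Small green cutting mat with a white grid, 120 x 100 mm and 3 mm high, fixed and flat, empty at the start: room to park one thing for a while. Origin at the centre of its underside, x along the long side, z up. The stands and the mat lie in a loose row across the table, in any order, centres at least 140 mm apart.
- spool: Grey thread spool standing upright, 44 mm across, 60 mm tall, loose. Origin at the centre of its underside. Not part of the job: leave it where it is.
- tin: Round flat wax tin with a brass-coloured lid, 72 mm across, 30 mm tall, loose. Origin at the centre of its underside. Not part of the job: leave it where it is.
- ruler: Blue plastic ruler lying flat, 200 x 30 mm and 4 mm thick, loose. Origin at the centre of its underside, y along its length. Not part of the job: leave it where it is.
Mind the look-alikes: they are no part of the job. Of the things shaped like the block, the steel one is meant.

How it is judged (in metres and radians):
At the end, for the whole second after the job is handed in: Maul on the large round stand, glue bottle on the small round one, steel block on the square one: each within 12 mm of its centre, resting on its top, upright within 0.1 rad; block sides parallel to the stand within 0.2 rad; all released and at rest (horizontal distance between maul and big_round_stand below 0.012 m and z of maul in the frame of big_round_stand between 0.009 and 0.016 m and angle between each of maul, glue, block's own z axis and vertical below 0.1 rad and linear speed of each of maul, glue, block below 0.02 m/s and angular speed of each of maul, glue, block below 0.2 rad/s and contact force between each of maul, glue, block and the fingers below 0.05 N and horizontal distance between glue and small_round_stand below 0.012 m and z of glue in the frame of small_round_stand between 0.009 and 0.016 m and horizontal distance between block and square_stand below 0.012 m and z of block in the frame of square_stand between 0.009 and 0.016 m and (angle between the x axis of block and the x axis of square_stand, either way round below 0.2 rad or angle between the x axis of block and the y axis of square_stand, either way round below 0.2 rad)); the robot touches nothing.
It fails at once if the maul, the glue bottle or the steel block is tipped over (more than 40 degrees) (angle between any of maul, glue, block's own z axis and vertical above 0.7 rad).
It fails at once if the thread spool, the wax tin or the ruler is moved more than 20 mm (distance of any of spool, tin, ruler from where it was at the start of the episode above 0.02 m).
It also fails if it takes over 107 s, if anything falls off the work surface, if the arm or the gripper's body presses on something with over 40 N, if the wrist force passes 120 N, or if a joint passes its speed limit or range.

### The arm

A 6-joint arm with a two-finger parallel gripper is mounted at the origin on the work surface. World frame = base frame: x ahead of the robot, y to its left, z up, the work surface at z = 0. Lengths are in mm, angles in rad, forces in N, time in s.
With the tool pointing down it reaches from about 350 to 975 mm from the base axis. Payload 7.1 kg.
Tool frame: the origin (TCP) lies on the front face of the gripper's body, between the roots of the fingers; the fingertips stand 80 mm ahead of it and the grasp point (between the pads) lies 61 mm ahead of it (env.tips_ahead is the distance from the TCP to the fingertips, in mm); z points along the fingers, y is the line along which they close (so a half turn about z gives the same grasp; the last joint's range is limited). The gripper opens to 88 mm and grips with 3 to 60 N. Pads are 20 mm wide; open, the fingers measure 115 mm over their backs; the gripper's body (75 mm by 178 mm) begins 61 mm behind the grasp point.
Start: joints at [-1.134, 0.423, 1.63, -0, 1.089, -0.019], TCP at [275.127, -561.169, 302.675] pointing down, gripper open.
Joint ranges: [-3, 3], [-0.9, 2.11], [0.09, 2.58], [-1.31, 4.45], [0.11, 2.69], [-2.54, 2.54]. Speed limits (rad/s): [2.39, 2.39, 3.01, 3.14, 3.14, 3.14].

### API

Orientations are given as a unit quaternion [x, y, z, w].
In Python, from station import env, set_gripper, viewer, workorder gives the robot as it stands. Calls block until the motion is done:
- env.reach(position, orientation): joint-space move of the TCP to a pose.
- env.move_l(position, rot=None, rate=150, f_stop=None): straight line of the TCP; rot=None keeps the orientation; rate is the mean speed in mm/s. With f_stop (N) it stops when the force on the tool has changed by that much, and returns True; else False.
- env.move_joints(angles): joint-space move.
- set_gripper(opening): finger opening in mm; the grip force is fixed at half the most; returns when the fingers have stopped.
- env.hold(seconds).
- env.ik(position, orientation): joint angles nearest the present ones, or None.
- env.read_state(): the state.
- viewer.camera(name): name is "scene" or "top" or "wrist"; returns the picture (420x560x3 uint8, blue, green, red); there is no depth.
- viewer.camera_params(name): a dict with "fx", "fy", "cx", "cy" (pixels), "dist" ([k1, k2, p1, p2, k3] as OpenCV has them; the pictures are not rectified), "pose" (4x4, takes a point from camera to world coordinates); the wrist camera has in their place "tool_from_camera" (4x4, takes a point from camera to tool coordinates, whose origin is the TCP and whose axes are the flange's). Camera axes: x right, y up, looking along -z (the intrinsics and any distortion apply to the point x, -y, -z); pixel columns grow to the right and rows downward; lengths in mm; the calibration is good to about 2 mm. A picture is of the moment at which its call begins: read the wrist's pose just before it. camera_params takes no time and is no camera call.
A pose or a line that the arm cannot do raises env.IKError and nothing moves.
- workorder.sign_off(): hands the job in; it is judged then, once.
The state is a dict: "time_s": time; "qpos": joint angles; "dq": joint speeds; "tau": joint torques, N m; "tool_pos": TCP position; "orientation": TCP orientation; "force": force on the tool from outside, world axes, zero at the start; "wrist_torque": the same for the moment, N m; "width": finger opening in mm; "grip_force": force on a finger pad.
Only numpy, scipy, OpenCV 4.12 (cv2) and the standard library are available. Lean on these libraries where they do the work, as an engineer would, in place of code of your own. Each camera call takes 0.05 s, during which the arm holds its last target. There are 200 camera calls.

## Working session

There is one attempt and no reset: what is moved stays moved. The work goes in short steps, each a Python script; the robot and the scene stay as the last script left them, time stands still between calls to the robot, and variables do not carry over. Pictures are saved under pics/ and viewed, at most 14 in all, crops included, and the job is handed in when it is done.

```bash
mkdir -p pics; ls; python3 - <<'E'
from station import env, viewer
import cv2
for n in("top","scene"):
    cv2.imwrite(f"pics/{n}0.png",viewer.camera(n)); p=viewer.camera_params(n); print(n,p)
print(viewer.camera_params("wrist"))
s=env.read_state(); print(s["time_s"],s["orientation"])
E
```

```text
pics
top {'fx': 498.4088004463489, 'fy': 498.4088004463489, 'cx': 278.43442616799786, 'cy': 202.04977749573874, 'dist': array([-0.02485195,  0.        ,  0.        ,  0.        ,  0.        ]), 'pose': array([[ 2.04937928e-02,  9.90788623e-01, -1.33857792e-01,
         3.62746643e+02],
       [-9.99785980e-01,  1.99304517e-02, -5.54724502e-03,
         1.32094227e+01],
       [-2.82830100e-03,  1.33942828e-01,  9.90985025e-01,
         1.34348145e+03],
       [ 0.00000000e+00,  0.00000000e+00,  0.00000000e+00,
         1.00000000e+00]])}
scene {'fx': 386.11940331239754, 'fy': 386.11940331239754, 'cx': 271.160779739123, 'cy': 204.27602926535266, 'dist': array([0.00496836, 0.        , 0.        , 0.        , 0.        ]), 'pose': array([[ 8.40419121e-01, -3.14999191e-01,  4.40988900e-01,
         9.45977859e+02],
       [ 5.41736411e-01,  5.10447328e-01, -6.67806249e-01,
        -5.36496355e+02],
       [-1.47431779e-02,  8.00136885e-01,  5.99636227e-01,
         5.48417854e+02],
       [ 0.00000000e+00,  0.00000000e+00,  0.00000000e+00,
         1.00000000e+00]])}
{'fx': 353.3187742831995, 'fy': 353.3187742831995, 'cx': 271.842702344943, 'cy': 208.95724515787558, 'dist': array([-0.00295866,  0.        ,  0.        ,  0.        ,  0.        ]), 'tool_from_camera': array([[ 1.19859523e-03,  9.70296289e-01,  2.41916668e-01,
         6.51566080e+01],
       [ 9.99999261e-01, -1.21237860e-03, -9.18824047e-05,
        -3.91130559e-02],
       [ 2.04141434e-04,  2.41916599e-01, -9.70297025e-01,
        -8.24711972e+01],
       [ 0.00000000e+00,  0.00000000e+00,  0.00000000e+00,
         1.00000000e+00]])}
0.1 [ 9.74149098e-01  2.25904931e-01 -1.35168429e-04 -6.92094525e-04]
```

View pics/top0.png

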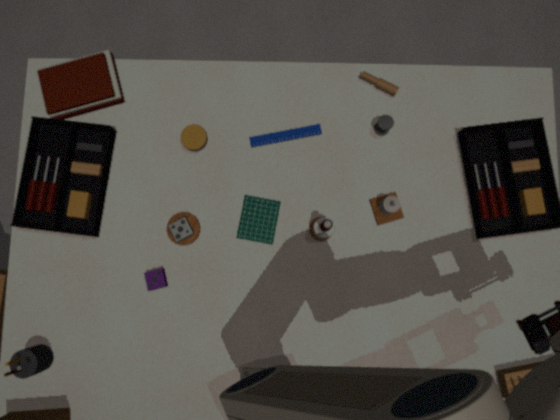

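View pics/scene0.png

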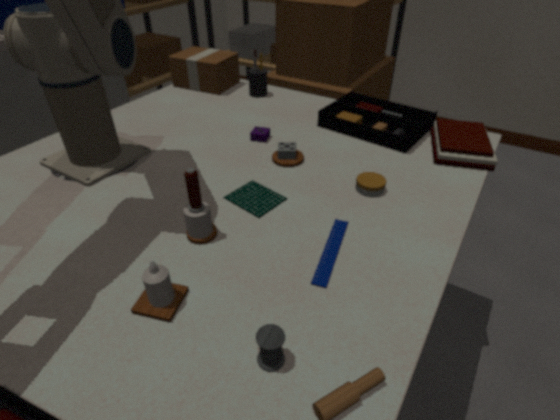

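Top view: the block is on the big round stand (183,228), the maul is on the small round stand (322,228), and the glue is on the square stand (386,208). The mat at (259,219) is empty. The purple block (156,279) and the wooden maul (378,83) are look-alikes. Next I take wrist close-ups above each.

```bash
cat > h.py <<'E'
from station import env, set_gripper, viewer, workorder
import numpy as np, cv2
from scipy.spatial.transform import Rotation as Ro
def down(yaw): return (Ro.from_euler('z',yaw)*Ro.from_quat([1,0,0,0])).as_quat()
def rays(px,name,T=None):
    p=viewer.camera_params(name)
    K=np.array([[p['fx'],0,p['cx']],[0,p['fy'],p['cy']],[0,0,1]])
    u=cv2.undistortPoints(np.float64(px).reshape(-1,1,2),K,p['dist'])[:,0]
    M=p['pose'] if T is None else T@p['tool_from_camera']
    return M[:3,3],np.c_[u[:,0],-u[:,1],-np.ones(len(u))]@M[:3,:3].T
def plane(px,z,name,T=None):
    o,d=rays(px,name,T); return (o+d*((z-o[2])/d[:,2])[:,None])[:,:2]
def toolT():
    s=env.read_state(); T=np.eye(4); T[:3,:3]=Ro.from_quat(s['orientation']).as_matrix(); T[:3,3]=s['tool_pos']; return T
def wrist(fn):
    T=toolT(); im=viewer.camera('wrist'); cv2.imwrite(f'pics/{fn}.png',im); np.save(f'pics/{fn}.npy',T); return im,T
E
python3 - <<'E'
from h import *
P=dict(block=(183,228,12),mat=(259,219,3),small=(319,234,12),square=(386,208,12))
ims=[]
q=np.pi/2
for n,(u,v,z) in P.items():
    x,y=plane([(u,v)],z,'top')[0]; print(n,x,y)
for n in('square','small','mat','block'):
    u,v,z=P[n]; x,y=plane([(u,v)],z,'top')[0]
    env.reach([x,y,340],down(q)); env.hold(.2); im,T=wrist('w_'+n); ims.append(im)
    s=env.read_state(); print(n,s['time_s'],s['tool_pos'],s['qpos'])
g=np.vstack([np.hstack(ims[:2]),np.hstack(ims[2:])])
g=np.clip(g*1.6,0,255).astype(np.uint8)
cv2.imwrite('pics/grid.png',cv2.resize(g,(800,600)))
E
```

```text
block 467.26113004561716 275.0322670096327
mat 496.5496342139427 72.26824376649495
small 458.6258694640728 -89.50148505043245
square 532.2571520443558 -269.27428169000837
square 1.8 [ 531.85061514 -270.10096674  339.85900506] [-4.89835039e-01  3.41503628e-01  1.66148231e+00 -7.03456444e-05
  1.13882014e+00 -4.88233098e-01]
small 2.85 [459.19372748 -90.47917194 339.87245057] [-2.19949610e-01  1.41466003e-01  1.92900155e+00 -6.09954191e-05
  1.07114830e+00 -2.18439359e-01]
mat 3.8 [496.50673025  70.94634524 340.07752035] [ 1.18263679e-01  1.94684421e-01  1.86242117e+00 -1.53422263e-04
  1.08443390e+00  1.20380346e-01]
block 4.8833 [467.7564357  273.82897897 340.09537953] [ 5.07720484e-01  2.57730082e-01  1.77919706e+00 -1.46489136e-04
  1.10457846e+00  5.09702633e-01]
```

View pics/grid.png

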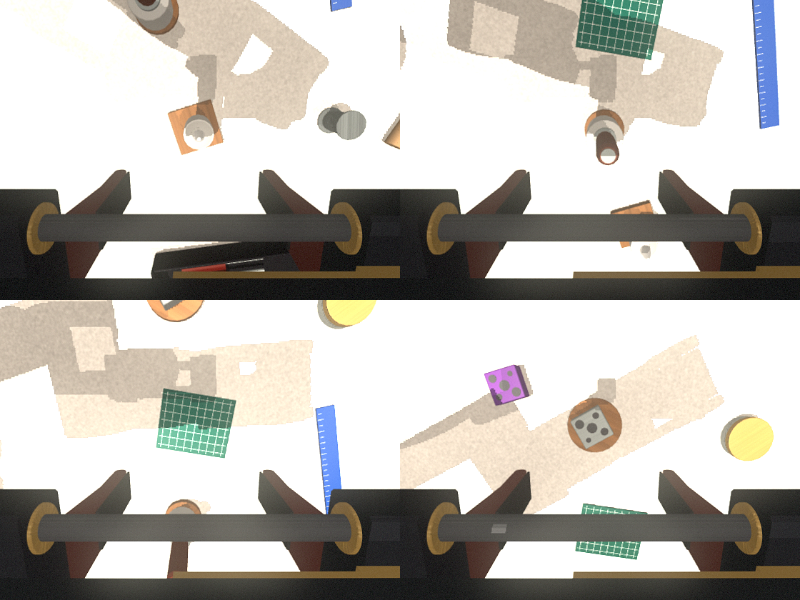

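The grid shows square stand + glue (196,127), small stand + maul (604,125), mat (196,423), and block on the big stand (592,429), all unobstructed. Segmenting these now.

```bash
cat >> h.py <<'E'
def seg(im,lo,hi,near,a=300,k=3):
    m=cv2.inRange(cv2.cvtColor(im,cv2.COLOR_BGR2HSV),lo,hi); m[330:]=0
    m=cv2.morphologyEx(m,cv2.MORPH_OPEN,np.ones((k,k)))
    cs=[c for c in cv2.findContours(m,cv2.RETR_EXTERNAL,cv2.CHAIN_APPROX_NONE)[0] if cv2.contourArea(c)>a]
    return min(cs,key=lambda c:np.hypot(*(c[:,0].mean(0)-near))) if cs else None
WOOD=((3,110,40),(20,255,255))
def fit(c,z,T,name='wrist'):
    h=cv2.convexHull(c)[:,0]; w=plane(h,z,name,T).astype(np.float32)
    return cv2.minEnclosingCircle(w),cv2.minAreaRect(w)
E
python3 - <<'E'
from h import *
V={n:(cv2.imread(f'pics/w_{n}.png'),np.load(f'pics/w_{n}.npy')) for n in('square','small','mat','block')}
for n,near in(('square',(274,178)),('small',(285,175)),('block',(268,180))):
    im,T=V[n]; c=seg(im,*WOOD,near); print(n,fit(c,12,T))
im,T=V['mat']; print('mat',fit(seg(im,(65,80,20),(95,255,255),(275,170)),3,T))
im,T=V['block']; c=seg(im,*WOOD,(268,180)); 
print([ (cv2.cvtColor(im,cv2.COLOR_BGR2HSV)[r,q]).tolist() for r,q in((150,268),(180,245),(195,285))])
d=np.zeros(im.shape[:2],np.uint8); cv2.fillPoly(d,[cv2.convexHull(c)],255); d=cv2.erode(d,np.ones((5,5)))
s=cv2.cvtColor(im,cv2.COLOR_BGR2HSV); m=d&cv2.inRange(s,(0,0,0),(180,80,255))
m=cv2.morphologyEx(m,cv2.MORPH_OPEN,np.ones((3,3)))
b=max(cv2.findContours(m,0,1)[0],key=cv2.contourArea); print('block',fit(b,40,T))
o=im.copy(); cv2.drawContours(o,[c,b],-1,(0,0,255),1); o1=cv2.resize(o[120:240,200:340],(560,480),interpolation=0)
cv2.imwrite('pics/blk.png',o1)
E
```

```text
square (((531.9671020507812, -271.32000732421875), 48.45125198364258), ((533.2210083007812, -270.0982971191406), (72.41494750976562, 72.51992797851562), 17.814558029174805))
small (((530.095458984375, -243.75466918945312), 32.630802154541016), ((529.62890625, -236.65689086914062), (65.13302612304688, 20.02161407470703), 3.278787612915039))
block (((474.79766845703125, 273.87860107421875), 43.0157356262207), ((488.515869140625, 270.13037109375), (85.239013671875, 44.30849075317383), 74.71808624267578))Traceback (most recent call last):
  File "<stdin>", line 5, in <module>
  File "h.py", line 24, in fit
    h=cv2.convexHull(c)[:,0]; w=plane(h,z,name,T).astype(np.float32)
      ~~~~~~~~~~~~~~^^^
cv2.error: OpenCV(4.12.0) /io/opencv/modules/imgproc/src/convhull.cpp:143: error: (-215:Assertion failed) total >= 0 && (depth == CV_32F || depth == CV_32S) in function 'convexHull'
```

```bash
python3 - <<'E'
from h import *
V={n:(cv2.imread(f'pics/w_{n}.png'),np.load(f'pics/w_{n}.npy')) for n in('square','small','mat','block')}
c=[V['block'][0][110:250,200:340],V['small'][0][130:250,230:340],V['square'][0][130:230,220:330]]
g=np.hstack([cv2.resize(a,(260,260),interpolation=cv2.INTER_CUBIC) for a in c]); g=np.clip(g*1.5,0,255).astype(np.uint8)
m=[cv2.resize(cv2.cvtColor(a,cv2.COLOR_BGR2HSV)[:,:,1],(260,260)) for a in c]
cv2.imwrite('pics/blk.png',np.vstack([g,cv2.cvtColor(np.hstack(m),cv2.COLOR_GRAY2BGR)]))
h=lambda n,pts:print(n,[cv2.cvtColor(V[n][0],cv2.COLOR_BGR2HSV)[r,q].tolist() for q,r in pts])
h('block',[(268,148),(238,185),(300,185),(268,210),(250,195),(220,230),(330,200)])
h('mat',[(275,150),(260,190)])
E
```

```text
block [[12, 105, 90], [14, 125, 110], [14, 121, 105], [13, 121, 112], [13, 124, 115], [16, 41, 148], [17, 40, 159]]
mat [[64, 39, 99], [72, 54, 152]]
```

View pics/blk.png

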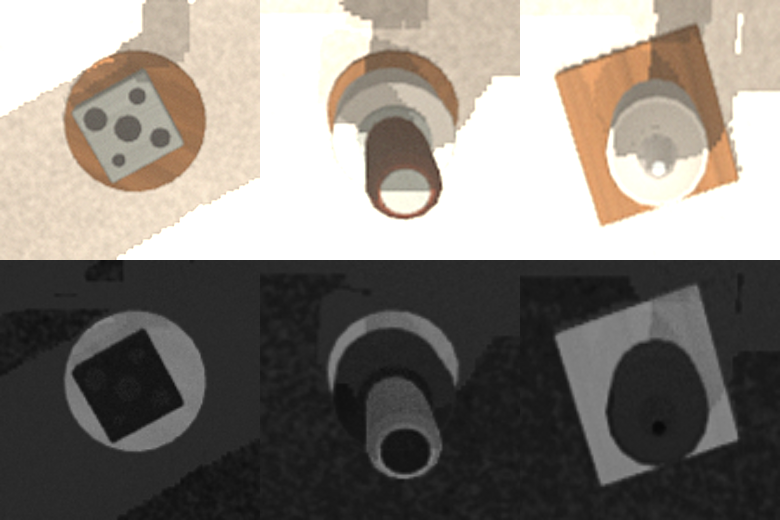

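Saturation separates wood (about 120) from table and steel (under 45). The block sits diamond-wise on the disc, slightly off-centre. Next step: park the block on the mat, then measure the bare big stand.

```bash
cat >> h.py <<'E'
def wood(im,near):
    m=cv2.inRange(cv2.cvtColor(im,cv2.COLOR_BGR2HSV),(5,75,30),(22,255,255)); m[330:]=0
    m=cv2.morphologyEx(m,cv2.MORPH_OPEN,np.ones((3,3)))
    m=cv2.morphologyEx(m,cv2.MORPH_CLOSE,np.ones((5,5)))
    cs=[c for c in cv2.findContours(m,0,1)[0] if cv2.contourArea(c)>200]
    return min(cs,key=lambda c:np.hypot(*(c[:,0].mean(0)-near)))
def sq(y): # equivalent yaw (mod 90 deg) nearest to pi/2
    return np.pi/2+(y-np.pi/2+np.pi/4)%(np.pi/2)-np.pi/4
def pick(x,y,z,yaw,zup=340):
    env.reach([x,y,zup],down(yaw)); env.move_l([x,y,z+60],rate=250)
    print('hit',env.move_l([x,y,z],rate=100,f_stop=15)); set_gripper(0)
    s=env.read_state(); print('grip',s['width'],s['grip_force'],s['tool_pos'])
    env.move_l([x,y,zup],rate=250); s=env.read_state(); print('up',s['width'],s['force'],s['time_s'])
def place(x,y,z,yaw,op,zup=340):
    env.reach([x,y,zup],down(yaw)); env.move_l([x,y,z+40],rate=250)
    print('hit',env.move_l([x,y,z],rate=50,f_stop=10),env.read_state()['tool_pos']); env.hold(.2)
    set_gripper(op); env.move_l([x,y,zup],rate=250); print('t',env.read_state()['time_s'])
E
python3 - <<'E'
from h import *
im,T=cv2.imread('pics/w_block.png'),np.load('pics/w_block.npy')
c=wood(im,(268,180)); print('big',fit(c,12,T)[0])
d=np.zeros(im.shape[:2],np.uint8); cv2.fillPoly(d,[cv2.convexHull(c)],255); d=cv2.erode(d,np.ones((3,3)))
m=d&cv2.inRange(cv2.cvtColor(im,cv2.COLOR_BGR2HSV)[:,:,1],0,70)
b=max(cv2.findContours(m,0,1)[0],key=cv2.contourArea); r=fit(b,40,T)[1]; print('block',r)
(bx,by),_,a=r; yaw=sq(np.radians(a)); print('yaw',yaw)
im,T=cv2.imread('pics/w_small.png'),np.load('pics/w_small.npy'); print('small',fit(wood(im,(285,165)),12,T)[0], 'maul',plane([(291,218)],160,'wrist',T))
im,T=cv2.imread('pics/w_square.png'),np.load('pics/w_square.npy'); print('glue',plane([(278,194.6)],104,'wrist',T))
set_gripper(88)
pick(bx,by,96,yaw)
place(496.5,72,88,np.pi/2,75)
env.reach([470,275,340],down(np.pi/2)); env.hold(.2); im,T=wrist('big2')
c=wood(im,(268,180)); print('big',fit(c,12,T))
env.reach([459,-90,340],down(np.pi/2)); env.hold(.2)
for n,(x,y) in dict(maulL=(459,-50),maulR=(459,-145)).items():
    env.reach([x,y,340],down(np.pi/2)); env.hold(.2); wrist(n)
print(env.read_state()['time_s'])
g=np.hstack([cv2.imread(f'pics/{n}.png')[:330] for n in('maulL','maulR')])
cv2.imwrite('pics/m2.png',np.clip(cv2.resize(g,(800,236))*1.6,0,255).astype(np.uint8))
E
```

```text
big ((467.7174987792969, 276.7552795410156), 44.58514404296875)
block ((463.3641662597656, 278.9326171875), (49.99119567871094, 51.623695373535156), 28.858572006225586)
yaw 2.0744734257273985
small ((475.5829162597656, -91.56962585449219), 32.15296936035156) maul [[473.75470446 -97.73310687]]
glue [[ 536.95170397 -270.4116779 ]]
hit False
grip 49.57676620531076 30.00014215707779 [463.45473152 278.99535786  96.12485177]
up 49.82301928236007 [ 0.16246065  0.15021073 -6.23075671] 9.075
hit False [496.70261963  72.01973142  88.05572328]
t 13.825
big (((467.7001647949219, 276.78399658203125), 44.62353515625), ((467.80865478515625, 276.57958984375), (87.14718627929688, 87.03254699707031), 89.95303344726562))
17.725
```

View pics/m2.png

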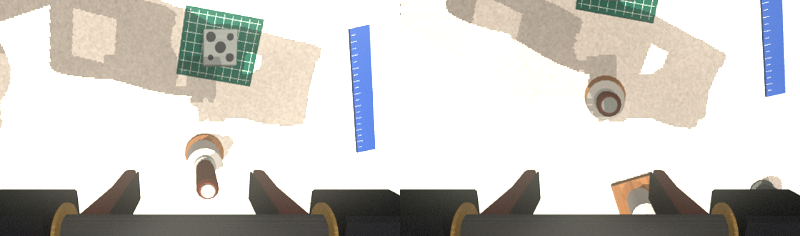

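The block is parked on the mat at (222,47). In the right-hand view the maul handle top is near original pixel (291,144).

```bash
python3 - <<'E'
from h import *
im,T=cv2.imread('pics/maulR.png'),np.load('pics/maulR.npy')
h=cv2.cvtColor(im,cv2.COLOR_BGR2HSV); m=cv2.inRange(h,(0,0,0),(180,255,75)); m[:110]=0;m[185:]=0;m[:,:255]=0;m[:,330:]=0
c=max(cv2.findContours(m,0,1)[0],key=cv2.contourArea); print(cv2.minEnclosingCircle(c),fit(c,160,T)[0])
p=plane([(291,144)],160,'wrist',T)[0]; print(p, plane([(291,218)],160,'wrist',np.load('pics/w_small.npy')))
mx,my=474,(p[1]-97.7)/2
if abs(p[1]+97.7)>8 or abs(p[0]-474)>6: raise SystemExit('check')
pick(mx,my,185,np.pi/2,345)
wrist('held')
place(467.8,276.7+0,186,np.pi/2,70,400)
env.reach([470,276,400],down(np.pi/2))
env.reach([475,-92,340],down(np.pi/2)); env.hold(.2); im,T=wrist('small2')
print('small',fit(wood(im,(275,180)),12,T))
env.reach([470,225,400],down(np.pi/2)); env.hold(.2); wrist('maul3')
env.reach([533,-315,340],down(np.pi/2)); env.hold(.2); wrist('glue2'); print(env.read_state()['time_s'])
g=np.hstack([cv2.imread(f'pics/{n}.png')[:330] for n in('maul3','glue2')])
cv2.imwrite('pics/m3.png',np.clip(cv2.resize(g,(800,236))*1.5,0,255).astype(np.uint8))
E
```

```text
((291.4893493652344, 144.2872314453125), 18.367013931274414) ((472.6005859375, -95.64002990722656), 13.392232894897461)
[472.41882774 -95.15214319] [[473.75414002 -97.73151735]]
hit False
grip 25.35891492998788 30.000049121881602 [474.0146382  -96.42033868 184.98949582]
up 25.71082305388149 [-0.88080571 -0.27730333 -2.77937094] 20.95
hit False [467.95265868 276.78113319 186.08149405]
t 26.25
small (((475.5545349121094, -93.64689636230469), 32.7120246887207), ((475.24407958984375, -93.61935424804688), (63.62174987792969, 64.03643798828125), 0.15297605097293854))
31.8417
```

View pics/m3.png

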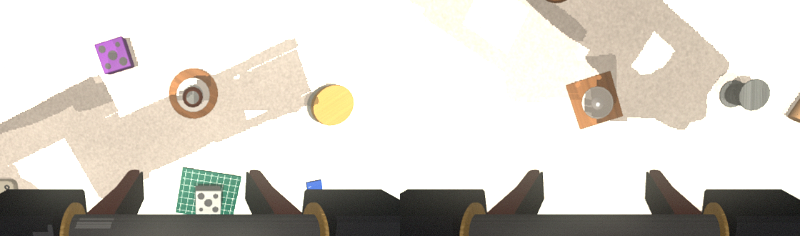

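The maul stands centred in the ring on the big stand (193,95). The glue nozzle is at original pixel (277,143). Next: glue to the small stand, then block to the square one.

```bash
python3 - <<'E'
from h import *
q=np.pi/2
im,T=cv2.imread('pics/maul3.png'),np.load('pics/maul3.npy')
m=cv2.inRange(cv2.cvtColor(im,cv2.COLOR_BGR2HSV),(0,0,0),(180,255,75)); m[:100]=0;m[170:]=0;m[:,:240]=0;m[:,:240]=0;m[:,300:]=0
print('maul',fit(max(cv2.findContours(m,0,1)[0],key=cv2.contourArea),160,T)[0])
p=plane([(277,143)],104,'wrist',np.load('pics/glue2.npy'))[0]; print(p)
gx,gy=(p+[536.95,-270.4])/2
if np.hypot(*(p-[536.95,-270.4]))>9: raise SystemExit('check')
set_gripper(88)
pick(gx,gy,117,q)
place(475.4,-93.6,117.8,q,75)
env.reach([475,-138,340],down(q)); env.hold(.2); wrist('glue3')
env.reach([533,-270,340],down(q)); env.hold(.2); im,T=wrist('sq2'); r=fit(wood(im,(275,180)),12,T); print('square',r)
env.reach([497,50,300],down(q)); env.hold(.2); wrist('blk2'); print(env.read_state()['time_s'])
g=np.hstack([cv2.imread(f'pics/{n}.png')[:330] for n in('glue3','blk2')])
cv2.imwrite('pics/m4.png',np.clip(cv2.resize(g,(800,236))*1.5,0,255).astype(np.uint8))
E
```

```text
maul ((467.5982360839844, 276.8830261230469), 12.192976951599121)
[ 537.53743545 -267.79386206]
hit False
grip 43.57662341158414 30.000157356262207 [ 537.28938282 -269.12698439  117.07379658]
up 43.79334047583226 [-0.41974982  0.70193721 -2.45320742] 35.9833
hit True [474.8976384  -93.4470492  117.04402784]
t 40.3667
square (((533.063232421875, -270.42388916015625), 50.76329803466797), ((533.474609375, -270.21099853515625), (73.4772720336914, 73.90555572509766), 17.678447723388672))
43.2833
```

View pics/m4.png

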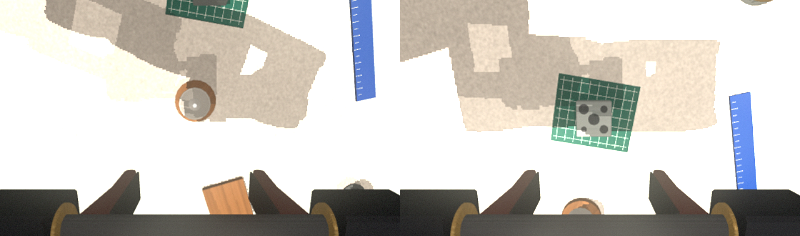

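The glue is centred on the small stand (195,100). The block is square on the mat, with its centre dish at original pixel (271.6,166.6).

```bash
python3 - <<'E'
from h import *
q=np.pi/2
p=plane([(271.6,166.6)],31,'wrist',np.load('pics/blk2.npy'))[0]; print(p)
if np.hypot(*(p-[496.5,72]))>7: raise SystemExit('check')
pick(496.6,p[1],88,q)
place(533.4,-270.3+72-72,97.5,sq(np.radians(17.68)),75)
env.reach([533,-290,340],down(q)); env.hold(.3); im,T=wrist('fin'); 
c=wood(im,(275,180)); r=fit(c,12,T)[1]; print('square',r)
d=np.zeros(im.shape[:2],np.uint8); cv2.fillPoly(d,[cv2.convexHull(c)],255); d=cv2.erode(d,np.ones((5,5)))
m=d&cv2.inRange(cv2.cvtColor(im,cv2.COLOR_BGR2HSV)[:,:,1],0,70)
print('block',fit(max(cv2.findContours(m,0,1)[0],key=cv2.contourArea),40,T)[1])
print('glue nozzle',plane([(195*1.4,103*1.4)],104,'wrist',np.load('pics/glue3.npy')))
env.reach([450,-450,340],down(q)); env.hold(.3); a=viewer.camera('top'); s=viewer.camera('scene'); print(env.read_state()['time_s'])
cv2.imwrite('pics/end.png',cv2.resize(np.clip(np.hstack([im,a])*1.3,0,255).astype(np.uint8),(800,300)))
E
```

```text
[496.86114368  70.45209751]
hit False
grip 49.359007646046116 30.000808238983154 [496.77851787  70.47471167  88.36105618]
up 49.768550005276836 [ 0.01125661  0.49415352 -6.34719349] 46.9167
hit True [ 532.82637075 -270.02898727   97.33626578]
t 51.8583
square ((533.4981689453125, -270.42401123046875), (73.00603485107422, 73.57223510742188), 17.499067306518555)
block ((532.0230102539062, -269.07818603515625), (49.746585845947266, 50.94510269165039), 17.747819900512695)
glue nozzle [[474.921395   -91.74799127]]
53.7333
```

View pics/end.png

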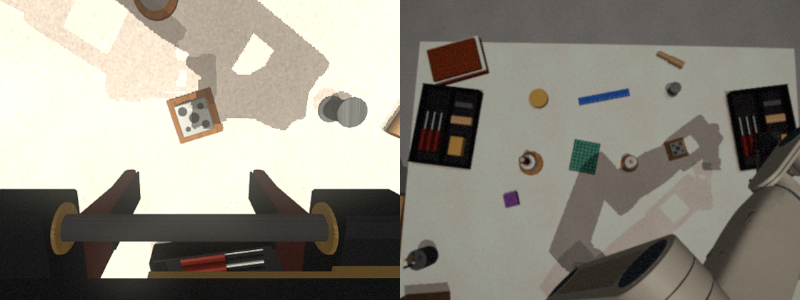

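All three are in place within about 2 mm: the block on the square stand (193,116 in the wrist view), the maul at (530,162) and the glue at (629,162) in the top view. The spool, tin and ruler look undisturbed.

```bash
python3 -c "
from station import workorder
print(workorder.sign_off())"
```

```text
the job is handed in; nothing more can be done
None
```

I handed the job in at about 54 s: the maul, glue bottle and steel block each measured about 2 mm or less from the centre of their own stands, and the block was parallel to its stand to within about 0.01 rad. The sign-off gave no verdict.

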